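# Load three sample tins into a tumble mixer's carrier

## Task

Turn the tumble mixer's carrier with its lever until the three open wells face straight up. Then slide the three sample tins off the loading deck into the carrier, one tin lying flat in each well, without picking them up, and leave the carrier level. Do not disturb the other things on the bench.

Things in the scene. Friction and masses are not known exactly. Their poses are not given: they have to be found in the camera images.
- loader: The fixed bench mixer. Origin on the bench under the middle of the carrier's axis; x from deck to carrier, y along the axis towards the lever, z up. Base plate 330 x 420 x 10 mm (x -225 to 105). Carrier axis at z 70 mm. Beside the carrier: steel stock (top z 95) at y 163 to 181, white drive housing (top z 110) at y -211 to -161; they reach 25 and 45 mm either side of the axis in x.
- deck (a point): Centre of the top face of the level grey loading deck on the robot side of the carrier, at loader x -132, y 0, z 95 mm. Deck 150 (x) x 380 (y) x 6 mm, no rims. Its edge next to the carrier is at loader x -57 mm, 6 mm from the level carrier's near wall, whose rim is 5 mm lower than the deck top.
- carrier (a joint): Turn of the carrier about its axis, rad. 0: wells face straight up, lever upright. Positive: wells and lever lean towards the deck (loader -x). Range -0.5 to 1.4, no stop at 0; starts at 0.6 to 1.2; friction (0.4 N m, about 5 N at the grip) keeps it where it is left. The carrier is an open steel box 102 (x) x 302 (y) x 26 mm, level: underside z 64, rims z 90 mm; two dividers.
- handle (a point): Middle of the grip on the carrier's lever: a round white plastic bar 14 mm thick, along loader y from 202 to 252 mm (the lever arm, 14 x 10 mm, takes its first 5 mm); this point is at y 230 mm, 85 mm from the carrier's axis. It swings with the carrier; upright it is above the axis at z 155 mm, leaning it is nearer the robot.
- well0 (a point): Centre of the floor of the carrier's well nearest the drive housing (loader y -99 mm); turns with the carrier. Each well is 94 (x) x 95 (y) mm and 22 mm deep, so a tin stands 4 mm proud, walls 4 mm. Level, the point is under the axis at z 68 mm. z axis: out of the well's mouth.
- well1 (a point): Same, middle well (loader y 0).
- well2 (a point): Same, well nearest the lever (loader y +99 mm).
- tin0: Closed flat round metal sample tin, 80 mm diameter, 26 mm high, about 0.13 kg, lying on the deck. Origin at the centre of its underside. The three tins are alike; any tin may go in any well.
- tin1: Closed flat round metal sample tin, 80 mm diameter, 26 mm high, about 0.13 kg, lying on the deck. Origin at the centre of its underside. The three tins are alike; any tin may go in any well.
- tin2: Closed flat round metal sample tin, 80 mm diameter, 26 mm high, about 0.13 kg, lying on the deck. Origin at the centre of its underside. The three tins are alike; any tin may go in any well.
- beaker: Bystander: glass beaker, 72 mm diameter, 95 mm high, standing on the bench; origin at the centre of its underside.
- jar: Bystander: amber jar, 64 mm diameter, 90 mm high; origin at the centre of its underside.
- spatula: Bystander: spatula 180 mm long lying on the bench along its x; origin near its middle, underside.
- logbook: Bystander: paper logbook 150 x 210 x 14 mm lying on the bench; origin at the centre of its underside.
Mind the look-alikes: they are no part of the job. What is shaped like the tin0 but brown, pink or yellow is not meant.

How it is judged (in metres and radians):
On the way:
1. the carrier is turned until its wells face up (within 0.09 rad), all tins still on the deck (value of joint carrier between -0.09 and 0.09 rad and height (world z) of each of tin0, tin1, tin2 above 0.085 m), for 0.3 s.
At the end, for the whole second after the job is handed in: The carrier is level (joint within 0.09 rad of 0); each of the three wells holds one tin, its underside's centre within 18 mm horizontally and 6 mm in height of the well's floor centre; every tin lies flat (within 0.15 rad) and at rest (value of joint carrier between -0.09 and 0.09 rad and ((horizontal distance between tin0 and well0 below 0.018 m and z of tin0 in the frame of well0 between -0.006 and 0.006 m) or (horizontal distance between tin1 and well0 below 0.018 m and z of tin1 in the frame of well0 between -0.006 and 0.006 m) or (horizontal distance between tin2 and well0 below 0.018 m and z of tin2 in the frame of well0 between -0.006 and 0.006 m)) and ((horizontal distance between tin0 and well1 below 0.018 m and z of tin0 in the frame of well1 between -0.006 and 0.006 m) or (horizontal distance between tin1 and well1 below 0.018 m and z of tin1 in the frame of well1 between -0.006 and 0.006 m) or (horizontal distance between tin2 and well1 below 0.018 m and z of tin2 in the frame of well1 between -0.006 and 0.006 m)) and ((horizontal distance between tin0 and well2 below 0.018 m and z of tin0 in the frame of well2 between -0.006 and 0.006 m) or (horizontal distance between tin1 and well2 below 0.018 m and z of tin1 in the frame of well2 between -0.006 and 0.006 m) or (horizontal distance between tin2 and well2 below 0.018 m and z of tin2 in the frame of well2 between -0.006 and 0.006 m)) and angle between each of tin0, tin1, tin2's own z axis and vertical below 0.15 rad and linear speed of each of tin0, tin1, tin2 below 0.02 m/s); the robot touches nothing.
It fails at once if a tin is lifted more than 20 mm above the deck (height (world z) of any of tin0, tin1, tin2 above 0.115 m).
It fails at once if a bystander (beaker, jar, spatula or logbook) is moved more than 30 mm (distance of any of beaker, jar, spatula, logbook from where it was at the start of the episode above 0.03 m).
It also fails if it takes over 64 s, if anything falls off the work surface, if the arm or the gripper's body presses on something with over 40 N, if the wrist force passes 120 N, or if a joint passes its speed limit or range.

## Robot

A 6-joint arm with a two-finger parallel gripper is mounted at the origin on the work surface. World frame = base frame: x ahead of the robot, y to its left, z up, the work surface at z = 0. Lengths are in mm, angles in degrees, forces in N, time in s.
With the tool pointing down it reaches from about 350 to 850 mm from the base axis. Payload 8.1 kg.
Tool frame: the origin (TCP) lies at the very end of the fingers, on their centre line; the grasp point (between the pads) lies 19 mm behind it (r.grip_depth is the distance from the TCP to the grasp point, in mm); y points along the fingers, z is the direction in which the jaws open and shut, and the axes are right-handed (so a half turn about y gives the same grasp; the last joint's range is limited). The gripper opens to 85 mm and grips with 20 to 120 N. Pads are 22 mm wide; open, the fingers measure 114 mm over their backs; the gripper's body (76 mm by 85 mm) begins 54 mm behind the grasp point. The pads swing forward as they close: fully open they stand 13 mm farther back than shut.
Start: joints at [-78.633, 7.471, 85.268, -0, 87.261, -4.893], TCP at [168.024, -575.998, 231.292] pointing down, gripper open.
Joint ranges: [-169.43, 169.43], [-51.17, 129.36], [1.28, 143.12], [-76.62, 256.62], [0, 156.53], [-152.29, 152.29]. Speed limits (degrees/s): [136.94, 136.94, 159.86, 180, 180, 180].

## Interface

Orientations are given as [roll, pitch, yaw] about the fixed x, y, z axes, in that order (R = Rz(yaw) Ry(pitch) Rx(roll)).
In Python, from bench import readout, eyes, r gives the robot as it stands. The module is installed in compiled form; this text tells all that it offers.
- The arm moves only by the tool move_arm, never from a script. Its argument "motion" is text: rows parted by semicolons, each of 6 numbers parted by spaces: the shift along the world's x, y, z in cm, then the turn, a rotation vector about the world's x, y, z in degrees. A call has 1 to 10 rows; each row is the pose to reach, as a shift and turn from the pose commanded when the call began; what a row does not reach only later rows make up. A row lasts 1/12 s, in which the tool goes at most 41.7 mm and 7.16 degrees, less where a joint would pass 70% of its speed; a pose out of reach is approached as far as the arm can. A call with a gripper value outside its range is refused whole. "fingers" is the finger opening in cm, from 0 to 8.54, set as the call begins (left out, the last holds). The fingers move at their own pace and stop on an object; "squeeze" is the grip in N (left out, the last holds). Time passes only in rows, so rows that repeat a pose let the fingers close. It gives the time, the measured TCP pose, the force and the opening at its end, in the units of the state.
- readout.sense(): the state, without advancing time (a new reading comes with each control period).
- eyes.snapshot(name): name is "scene" or "top"; returns a dict with "image" (384x512x3 uint8, blue, green, red), "fx", "fy", "cx", "cy" (pixels), "world_to_cam" (4x4, takes a point from world to camera coordinates). Camera axes: x right, y down, z forward; pixel columns grow to the right and rows downward; lengths in mm; the calibration is good to about 2 mm. A picture is of the moment at which its call begins. There is no depth.
- r.hand_in(): hands the job in, once; it reports no verdict.
The state is a dict: "time": time; "joint_pos": joint angles; "qd": joint speeds; "joint_efforts": joint torques, N m; "tool_pos": TCP position; "tcp_rot": TCP orientation; "ft_force": force on the tool from outside, world axes, zero at the start; "wrist_torque": the same for the moment, N m; "finger_gap": finger opening in mm.
Only numpy, scipy, OpenCV 4.12 (cv2) and the standard library are available. Lean on these libraries where they do the work, as an engineer would, in place of code of your own. Each camera call takes 0.05 s, during which the arm holds its last target. There are 200 camera calls.

## Working session

There is one attempt and no reset: what is moved stays moved. The work goes in short steps, Python scripts to look and compute and a tool call to move; the robot and the scene stay as the last step left them, time stands still between calls to the robot, and variables do not carry over. Pictures are saved under pics/ and viewed, about 8 in all and at most 12, crops included, and the job is handed in when it is done.

Besides the shell and the picture viewer there is one more tool, called after "Request:" by a JSON object that holds its "api" and its "payload". move_arm: Moves the arm, as the interface text tells. Its arguments: {"type":"object","properties":{"motion":{"type":"string"},"fingers":{"type":"number"},"squeeze":{"type":"number"}},"required":["motion"]}

```bash
mkdir -p pics; cat > h.py <<'E'
import numpy as np, cv2
from bench import readout, eyes, r
def snap(n):
    s=eyes.snapshot(n); s['K']=np.array([[s['fx'],0,s['cx']],[0,s['fy'],s['cy']],[0,0,1]]); return s
def ray(s,u,v,z):
    T=np.array(s['world_to_cam']); R,t=T[:3,:3],T[:3,3]; c=-R.T@t
    d=R.T@np.array([(u-s['cx'])/s['fx'],(v-s['cy'])/s['fy'],1]); return c+d*(z-c[2])/d[2]
def proj(s,P):
    T=np.array(s['world_to_cam']); p=T[:3,:3]@np.asarray(P,float)+T[:3,3]
    return np.array([s['fx']*p[0]/p[2]+s['cx'],s['fy']*p[1]/p[2]+s['cy']])
E
python3 - <<'E'
from h import *
for n in('top','scene'):
    s=snap(n); cv2.imwrite(f'pics/{n}0.png',cv2.resize(s['image'],(800,600)))
    T=s['world_to_cam']; print(n,s['fx'],np.round(-T[:3,:3].T@T[:3,3]),np.round(T[:3,:3],2).tolist())
print(readout.sense())
E
```

```text
top 378.41206633220133 [ 406.   -2. 1177.] [[-0.0, -1.0, -0.02], [-1.0, 0.01, -0.07], [0.07, 0.02, -1.0]]
scene 347.6099065530452 [1188.  245.  897.] [[-0.31, 0.95, -0.01], [0.68, 0.22, -0.7], [-0.66, -0.23, -0.72]]
{'time': 0.1, 'joint_pos': array([-7.86340222e+01,  7.51038217e+00,  8.53231873e+01, -1.16360338e-03,
        8.72633709e+01, -4.89424989e+00]), 'qd': array([-0.05104848, -0.19146664, -0.15119829, -0.06698669,  0.02505993,
       -0.06066573]), 'joint_efforts': array([ 1.09989287e-03, -5.70949996e+01, -5.01943910e+01, -1.05879153e-04,
        8.06446478e-03, -3.83681993e-05]), 'tool_pos': array([ 167.90254575, -575.50159347,  230.35209364]), 'tcp_rot': array([-9.00966860e+01,  7.11270449e-03, -1.63739722e+02]), 'ft_force': array([0.60254324, 0.25390435, 0.34189556]), 'wrist_torque': array([-0.02408503,  0.0250862 , -0.00046066]), 'finger_gap': 85.34188943828879}
```

View pics/top0.png

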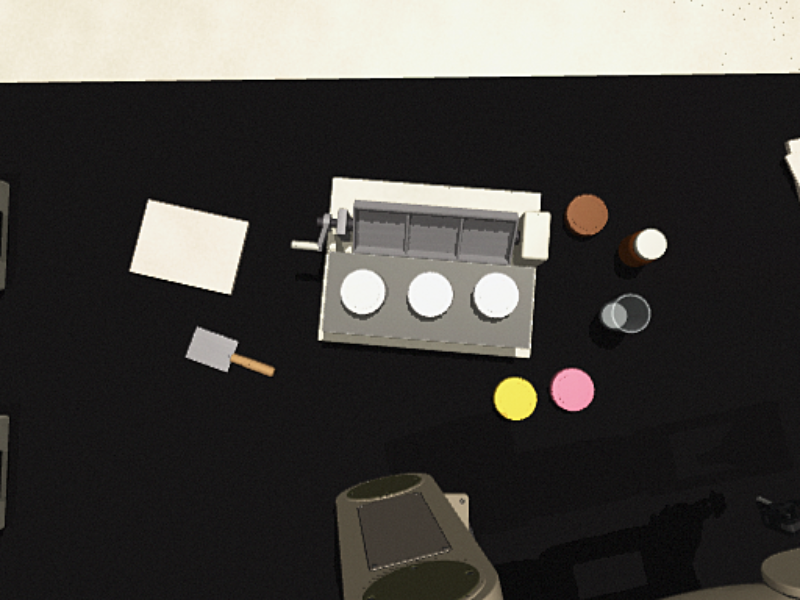

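View pics/scene0.png

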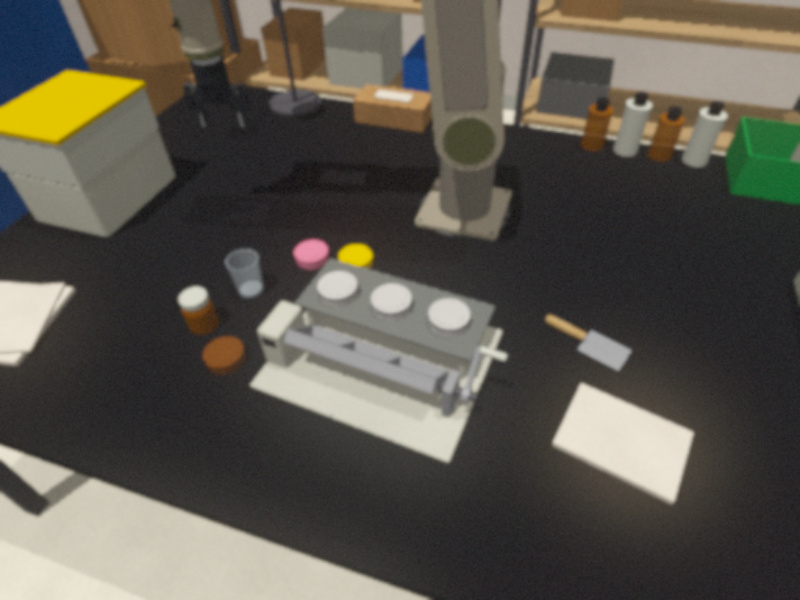

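Top view: the white tins sit on the deck at (363,291), (430,295) and (496,295), and the white grip is at (305,244). Look-alikes are brown (587,215), pink (572,389) and yellow (515,398). Brown, pink and yellow are excluded by the description, so I choose the three white ones on the deck. Next I measure them and check in a close crop.

```bash
python3 - <<'E'
from h import *
s=snap('top'); im=s['image']
g=im.astype(int); 
white=(g.min(2)>200).astype(np.uint8)
n,l,st,c=cv2.connectedComponentsWithStats(white)
for i in range(1,n):
    if 30<st[i,4]<5000:
        m=(l==i).astype(np.uint8); k=cv2.findContours(m,0,2)[0][0]
        print(st[i],np.round(c[i],1),'z121',np.round(ray(s,*c[i],121)[:2],1),'rect',[np.round(x,1) for x in cv2.minAreaRect(k)[:]] )
# deck grey
print([g[int(v*.64),int(u*.64)].tolist() for u,v in[(395,275),(395,330),(395,345),(425,347),(380,240),(340,300),(330,320),(465,265),(465,320)]])
cv2.imwrite('pics/crop1.png',cv2.resize(im[105:235,180:360],None,fx=4.4,fy=4.4,interpolation=cv2.INTER_CUBIC))
s=snap('scene');cv2.imwrite('pics/crop2.png',cv2.resize(s['image'][160:300,155:335],None,fx=4,fy=4,interpolation=cv2.INTER_CUBIC))
E
```

```text
[503  89   9  28 144] [508.5 100.6] z121 [ 729.4 -691.2] rect [array([507. , 102.5]), array([27.,  8.]), np.float64(90.0)]
[ 211  114  141   51 2244] [288.2 130.3] z121 [650.1 -72.6] rect [array([281.6, 138. ]), array([141.1,  40.4]), np.float64(5.7)]
[  83  128   76   60 3087] [120.7 157.8] z121 [575.3 402.7] rect [array([120.6, 157.7]), array([66.3, 47.1]), np.float64(13.0)]
[408 147  18  19 274] [416.5 155.8] z121 [ 574.8 -429.6] rect [array([416.5, 156. ]), array([18., 17.]), np.float64(90.0)]
[187 155  17   4  43] [194.8 156.2] z121 [578.3 191.7] rect [array([195. , 156.2]), array([16.2,  2.7]), np.float64(5.7)]
[204 163   6  55  80] [206.5 193.2] z121 [473.5 158.1] rect [array([206.6, 190. ]), array([ 2.3, 54.2]), np.float64(3.8)]
[218 173  28  28 624] [231.8 186.4] z121 [492.2  87. ] rect [array([231.5, 186.5]), array([27., 27.]), np.float64(90.0)]
[261 174  29  29 630] [275.  187.9] z121 [487.1 -34.1] rect [array([275., 188.]), array([27.7, 27.7]), np.float64(26.6)]
[304 175  28  28 636] [317.3 188.5] z121 [ 484.9 -152. ] rect [array([317.5, 188.5]), array([27., 27.]), np.float64(90.0)]
[330 223   9   6  44] [334.  225.6] z121 [ 381.6 -196.6] rect [array([334. , 225.5]), array([5., 8.]), np.float64(90.0)]
[[132, 141, 144], [126, 135, 138], [116, 135, 140], [123, 140, 144], [120, 120, 124], [124, 135, 137], [130, 140, 143], [138, 151, 154], [131, 140, 145]]
```

View pics/crop1.png

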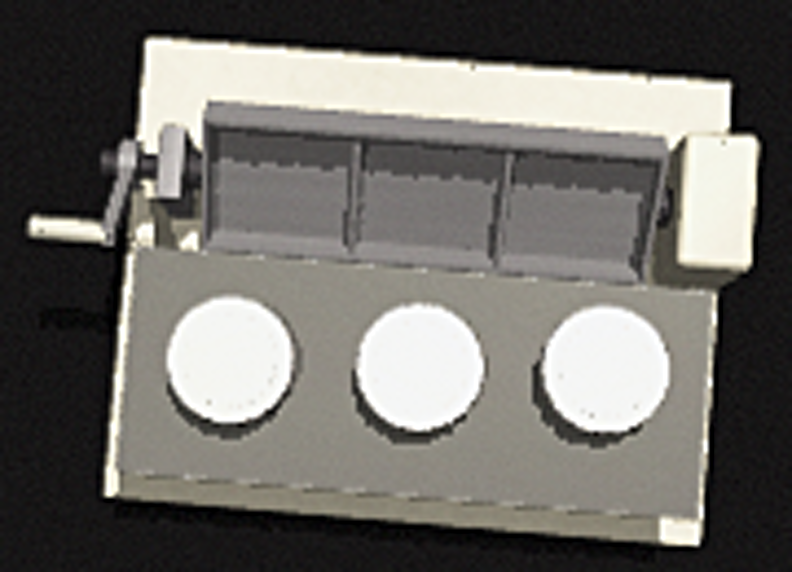

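View pics/crop2.png

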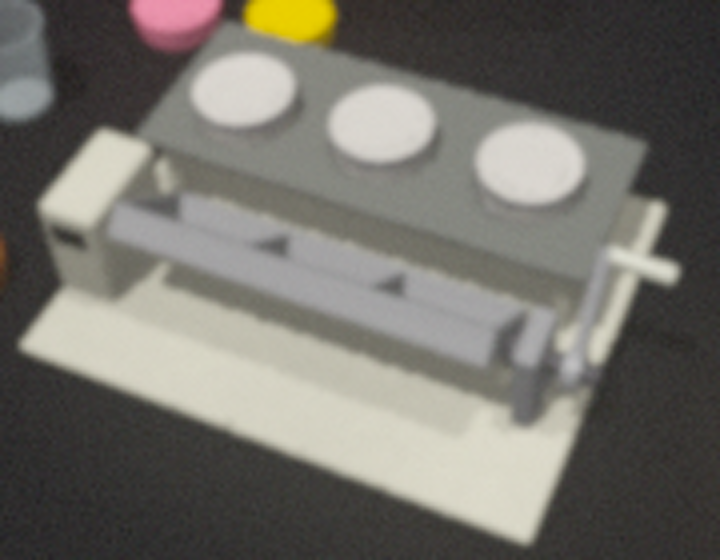

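Crop1 confirms the three white discs on the grey deck. Deck corners are at (132,248), (716,292), (118,472) and (697,517), and the grip runs (30,227)–(108,234). In crop2 the grip runs (612,258)–(678,270). Now I fit the loader pose from both views.

```bash
python3 - <<'E'
from h import *
from scipy.optimize import least_squares
A=snap('top');B=snap('scene')
a=lambda u,v:((u+.5)/4.4-.5+180,(v+.5)/4.4-.5+105)
b=lambda u,v:((u+.5)/4-.5+155,(v+.5)/4-.5+160)
pts=[(A,a(132,248),(-57,190,95)),(A,a(716,292),(-57,-190,95)),(A,a(118,472),(-207,190,95)),(A,a(697,517),(-207,-190,95)),
(A,a(147,38),(105,210,10)),(A,a(731,82),(105,-210,10)),(A,a(105,495),(-225,210,10)),(A,a(700,543),(-225,-210,10)),
(B,b(228,22),(-207,-190,95)),(B,b(140,133),(-57,-190,95)),(B,b(648,147),(-207,190,95)),(B,b(585,278),(-57,190,95)),
(B,b(20,348),(105,-210,10)),(B,b(530,543),(105,210,10))]
def W(q,P):
    c,s=np.cos(q[2]),np.sin(q[2]);return np.array([q[0]+c*P[0]-s*P[1],q[1]+s*P[0]+c*P[1],P[2]])
f=lambda q:np.concatenate([proj(s,W(q,P))-p for s,p,P in pts])
o=least_squares(f,[600,0,0],loss='soft_l1');q=o.x;print(q[:2],np.degrees(q[2]));print(np.round(f(q).reshape(-1,2),1).tolist())
np.save('q.npy',q)
# handle angle: grip outer end y 252, centre 227..
obs=[(A,a(69,230.5),229.5),(A,a(30,227),252),(B,b(645,264),229.5),(B,b(678,270),252)]
def H(t,y):return W(q,(-85*np.sin(t),y,70+85*np.cos(t)))
for k in(obs[:2],obs[2:],obs):
    g=lambda t:np.concatenate([proj(s,H(t[0],y))-p for s,p,y in k]);h=least_squares(g,[.9]);print('theta',h.x,np.round(h.fun,1))
t=h.x[0];print('handle',H(t,230))
c,s=np.cos(q[2]),np.sin(q[2])
for u,v in[(231.5,186.5),(275,188),(317.5,188.5)]:
    p=ray(A,u,v,121)[:2];d=p-q[:2];print('tin',np.round(p,1),'loader',np.round([c*d[0]+s*d[1],-s*d[0]+c*d[1]],1))
for y in(-99,0,99):print('well',W(q,(0,y,68)))
for tt in (t,.8,.6,.4,.2,0):print(tt,H(tt,230).round(1))
E
```

```text
[611.38170223 -42.32403484] -4.931943674599452
[[0.5, -0.9], [-0.5, -0.5], [-1.0, 0.0], [0.4, 0.7], [-0.7, -0.5], [0.4, -0.4], [-0.8, 0.4], [0.4, 0.8], [-0.5, -0.5], [-1.4, 0.7], [0.0, -1.2], [0.6, 1.1], [-0.2, -0.8], [0.1, -0.5]]
theta [0.73558336] [-1.1 -0.  -0.2  0.1]
theta [0.82897286] [0.5 0.3 0.  1.3]
theta [0.74180325] [-1.1  0.1 -0.2  0.3  0.1  0.5 -0.3  1.5]
handle [573.94040872 191.76158024 132.66637338]
tin [491.9  87.8] loader [-130.2  119.4]
tin [487. -34.] loader [-124.7   -2.4]
tin [ 484.9 -152.5] loader [-116.6 -120.7]
well [ 602.87043517 -140.95748927   68.        ]
well [611.38170223 -42.32403484  68.        ]
well [619.89296929  56.30941959  68.        ]
0.7418032464096597 [573.9 191.8 132.7]
0.8 [570.4 192.1 129.2]
0.6 [583.3 191.  140.2]
0.4 [598.2 189.7 148.3]
0.2 [614.3 188.3 153.3]
0 [631.2 186.8 155. ]
```

Loader pose found: (611.4, −42.3), yaw −4.9°, residuals about 1 px. Tins are near loader x −125 with y about 119, −2 and −121, and the carrier is at about 0.75 rad. I'm going above the grip with the jaws along loader x.

Request:
{"api": "move_arm", "payload": {"motion": "4 7.6 0 0 0 7; 8 15.2 0 0 0 14; 12 22.8 0 0 0 21; 16 30.4 0 0 0 28; 20 38 0 0 0 35; 24 45.6 0 0 0 42; 28 53.2 0 0 0 49; 32 60.8 0 0 0 56; 36 68.4 0 0 0 63; 40.6 76.8 0 0 0 68.8", "fingers": 8.5}}

```text
time: 1.13
tool_pos: [362.6, -205.5, 231.5]
tcp_rot: [-90.0, -0.0, -94.6]
ft_force: [0.7, -0.2, -0.3]
finger_gap: 85.1
```

Request:
{"api": "move_arm", "payload": {"motion": "21.1 39.7 0 0 0 0;21.1 39.7 0 0 0 0;21.1 39.7 0 0 0 0;21.1 39.7 0 0 0 0;21.1 39.7 0 0 0 0;21.1 39.7 0 0 0 0;21.1 39.7 0 0 0 0;21.1 39.7 0 0 0 0;21.1 39.7 0 0 0 0;21.1 39.7 0 0 0 0"}}

```text
time: 1.97
tool_pos: [558.3, 162.8, 231.2]
tcp_rot: [-90.0, -0.0, -94.9]
ft_force: [1.2, -0.9, 0.0]
finger_gap: 85.0
```

Request:
{"api": "move_arm", "payload": {"motion": "0 0 0 0 0 0; 0 0 0 0 0 0"}}

```text
time: 2.13
tool_pos: [557.7, 162.6, 229.9]
tcp_rot: [-90.1, -0.0, -94.7]
ft_force: [-0.1, -0.7, -0.2]
finger_gap: 85.5
```

Request:
{"api": "move_arm", "payload": {"motion": "1.6 2.9 0 0 0 0;1.6 2.9 -3 0 0 0;1.6 2.9 -6 0 0 0;1.6 2.9 -9 0 0 0;1.6 2.9 -11.7 0 0 0;1.6 2.9 -11.7 0 0 0"}}

```text
time: 2.63
tool_pos: [569.3, 187.3, 107.8]
tcp_rot: [-90.6, -0.2, -95.0]
ft_force: [-1.4, -0.6, -1.8]
finger_gap: 84.9
```

```bash
python3 - <<'E'
from h import *
A=snap('top')['image'][105:235,150:290];B=snap('scene')['image'][190:280,265:365]
cv2.imwrite('pics/h1.png',np.hstack([cv2.resize(A,(404,375),interpolation=2),cv2.resize(B,(390,375),interpolation=2)]))
E
```

```text
(no output)
```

View pics/h1.png

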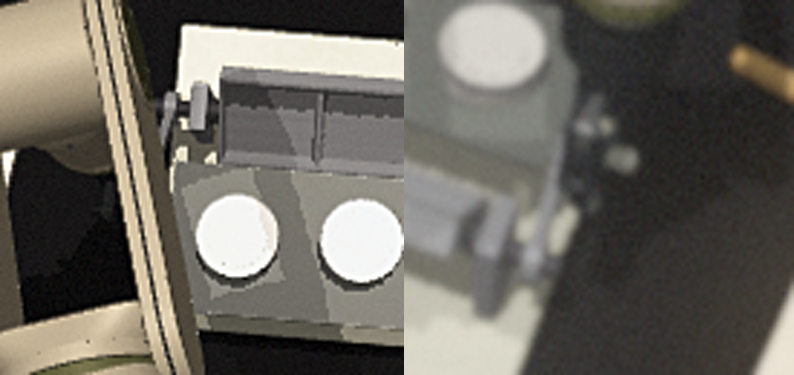

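The grip bar, at about (605,140) in the right half, passes between the dark fingers. I close on it.

Request:
{"api": "move_arm", "payload": {"motion": "0 0.3 0 0 0 0;0 0.3 0 0 0 0;0 0.3 0 0 0 0;0 0.3 0 0 0 0;0 0.3 0 0 0 0;0 0.3 0 0 0 0;0 0.3 0 0 0 0;0 0.3 0 0 0 0", "fingers": 0.5, "squeeze": 30}}

```text
time: 3.4
tool_pos: [574.5, 192.6, 114.8]
tcp_rot: [-89.9, 0.0, -94.9]
ft_force: [3.6, -0.4, 0.3]
finger_gap: 12.9
```

```bash
python3 - <<'E'
from h import *
s=readout.sense();print(s['tool_pos'],s['tcp_rot'],s['finger_gap'],s['ft_force'])
E
```

```text
[574.54479973 192.62962093 114.82505069] [-8.99012605e+01  2.21167164e-02 -9.49438417e+01] 12.879586772969814 [ 3.58224274 -0.39681518  0.26873253]
```

Grip held at 12.9 mm. The TCP puts the angle at 0.734 rad, matching vision (0.736). I swing along the arc to upright.

Request:
{"api": "move_arm", "payload": {"motion": "0.45 -0.04 0.36 0 0 0;0.9 -0.08 0.7 0 0 0;1.33 -0.11 0.97 0 0 0;1.76 -0.15 1.23 0 0 0;2.7 -0.23 1.65 0 0 0;3.67 -0.32 1.95 0 0 0;4.66 -0.4 2.13 0 0 0;5.68 -0.49 2.19 0 0 0;5.68 -0.49 2.19 0 0 0;5.68 -0.49 2.19 0 0 0"}}

```text
time: 4.23
tool_pos: [631.3, 187.8, 137.1]
tcp_rot: [-90.0, 0.0, -94.9]
ft_force: [0.1, 1.4, 4.4]
finger_gap: 13.0
```

Request:
{"api": "move_arm", "payload": {"motion": "0 0 0 0 0 0;0 0 0 0 0 0;0 0 0 0 0 0"}}

```text
time: 4.48
tool_pos: [631.2, 187.9, 137.1]
tcp_rot: [-89.9, 0.0, -94.9]
ft_force: [2.8, 1.2, 4.9]
finger_gap: 12.8
```

```bash
python3 - <<'E'
from h import *
s=readout.sense();q=np.load('q.npy');d=s['tool_pos'][:2]-q[:2];c,S=np.cos(q[2]),np.sin(q[2])
print(s['tool_pos'],s['ft_force'],'loader',c*d[0]+S*d[1],-S*d[0]+c*d[1])
A=snap('top')['image'][105:235,180:360]
cv2.imwrite('pics/h2.png',cv2.resize(A,None,fx=4.4,fy=4.4,interpolation=2))
E
```

```text
[631.21312697 187.87087813 137.07448904] [2.77904887 1.2310504  4.87742502] loader -0.03240860256314093 231.04757586544602
```

View pics/h2.png

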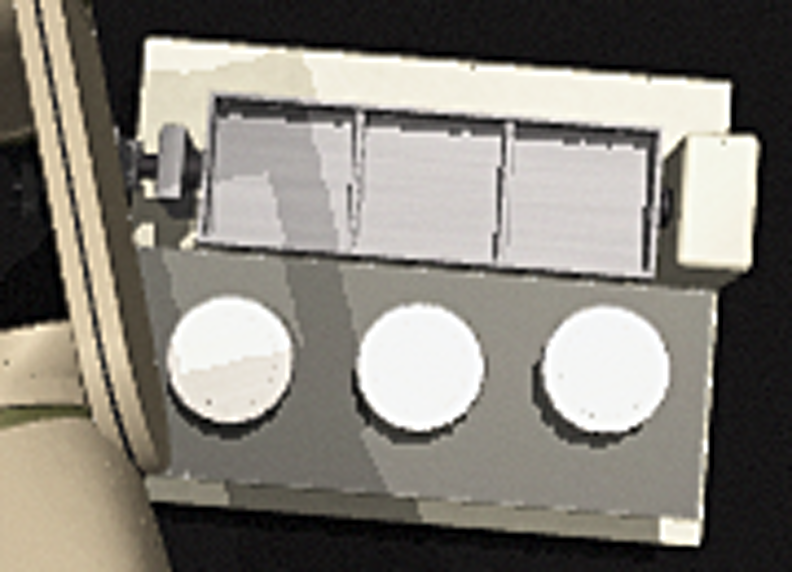

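Image: carrier level with all wells visible from above, tins still on the deck at (230,360), (420,368) and (605,368). I release and lift.

Request:
{"api": "move_arm", "payload": {"motion": "0 0 0 0 0 0;0 0 0 0 0 0;0 0 0 0 0 0;0 0 0 0 0 0;0 0 0 0 0 0;0 0 0 0 0 0;0 0 0 0 0 0", "fingers": 5}}

```text
time: 5.12
tool_pos: [630.4, 187.6, 136.1]
tcp_rot: [-90.0, -0.0, -94.9]
ft_force: [1.2, 0.7, -0.6]
finger_gap: 50.0
```

Request:
{"api": "move_arm", "payload": {"motion": "0 0 2 0 0 0;0 0 5 0 0 0;0 0 8 0 0 0;0 0 10 0 0 0;0 0 10 0 0 0"}}

```text
time: 5.53
tool_pos: [633.2, 188.3, 243.2]
tcp_rot: [-89.5, 0.2, -94.9]
ft_force: [0.0, -0.0, 1.7]
finger_gap: 50.0
```

```bash
cat > t.py <<'E'
from h import *
q=np.load('q.npy');c,S=np.cos(q[2]),np.sin(q[2])
def W(x,y):return np.array([q[0]+c*x-S*y,q[1]+S*x+c*y])
E
python3 - <<'E'
from t import *
s=readout.sense();p=s['tool_pos'];print(p,s['joint_pos'],s['finger_gap'])
for P in[(-183,119.4),(-163,119.4),(-98,99),(-38,99)]:print(P,W(*P).round(1),(W(*P)-p[:2]).round(1))
E
```

```text
[633.19414302 188.26456433 243.22324861] [ 1.21143857e+01  1.60519269e+01  7.42797995e+01 -1.99015444e-03
  8.91169978e+01  1.70519880e+01] 49.969413953718934
(-183, 119.4) [439.3  92.4] [-193.9  -95.9]
(-163, 119.4) [459.3  90.6] [-173.9  -97.6]
(-98, 99) [522.3  64.7] [-110.9 -123.5]
(-38, 99) [582.   59.6] [ -51.2 -128.7]
```

Request:
{"api": "move_arm", "payload": {"motion": "-3.9 -1.8 0 0 0 7;-7.8 -3.6 0 0 0 14;-11.6 -5.4 0 0 0 21;-15.5 -7.2 0 0 0 28;-19.2 -9.5 0 0 0 35;-19.2 -9.5 0 0 0 42;-19.2 -9.5 0 0 0 49;-19.2 -9.5 0 0 0 56;-19.2 -9.5 0 0 0 63;-19.2 -9.5 0 0 0 70", "fingers": 6}}

```text
time: 6.37
tool_pos: [438.3, 92.6, 235.8]
tcp_rot: [-90.0, 0.0, -24.6]
ft_force: [0.7, -0.2, -0.1]
finger_gap: 59.8
```

Request:
{"api": "move_arm", "payload": {"motion": "0 0 -2 0 0 7;0 0 -4 0 0 14;0 0 -6 0 0 20;0 0 -8 0 0 20;0 0 -8 0 0 20;0 0 -8 0 0 20"}}

```text
time: 6.87
tool_pos: [437.4, 92.6, 155.1]
tcp_rot: [-90.0, 0.2, -5.0]
ft_force: [-0.2, 0.1, 0.2]
finger_gap: 60.0
```

```bash
python3 - <<'E'
from t import *
s=readout.sense();p=s['tool_pos'];print(p,s['tcp_rot'],s['finger_gap'])
print((W(-183,119.4)-p[:2]).round(1))
B=snap('scene')['image'][140:290,165:325]
cv2.imwrite('pics/p1.png',cv2.resize(B,None,fx=4,fy=4,interpolation=2))
E
```

```text
[437.36428209  92.55354469 155.06624382] [-90.03275987   0.17576747  -4.98856407] 60.01361156713368
[ 2.  -0.2]
```

View pics/p1.png

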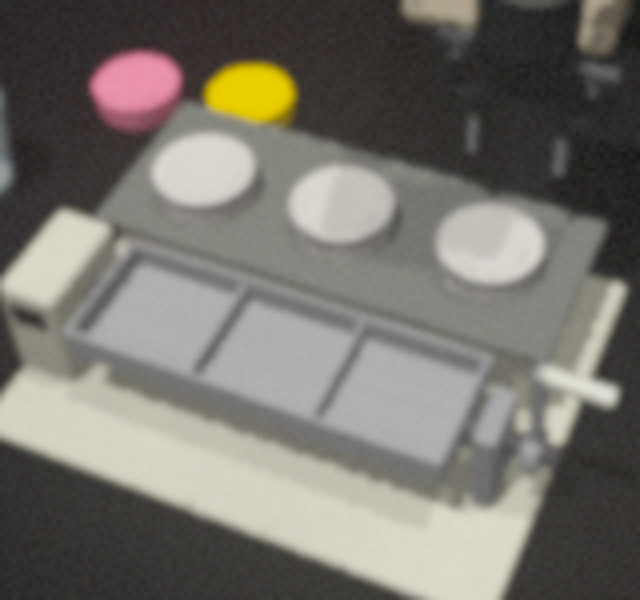

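The carrier is level with the fingers (472,135) and (560,158) behind the lever-side tin. I descend and begin the push.

Request:
{"api": "move_arm", "payload": {"motion": "0 0 -2 0 0 0;0 0 -4 0 0 0;0 0 -5.5 0 0 0;0 0 -5.5 0 0 0;0.7 -0.06 -5.5 0 0 0;1.4 -0.12 -5.5 0 0 0;2.1 -0.2 -5.5 0 0 0;2.8 -0.5 -5.5 0 0 0;3.5 -0.8 -5.5 0 0 0;4.2 -1.1 -5.5 0 0 0"}}

```text
time: 7.75
tool_pos: [481.8, 81.5, 101.9]
tcp_rot: [-90.0, -0.0, -4.9]
ft_force: [-1.8, 0.4, 2.6]
finger_gap: 60.2
```

```bash
cat > m.py <<'E'
from t import *
s=readout.sense();p=s['tool_pos'];print(p.round(1),s['ft_force'].round(1),s['finger_gap'])
d=p[:2]-q[:2];print('tool loader',c*d[0]+S*d[1],-S*d[0]+c*d[1])
A=snap('top')
w=(A['image'].min(2)>185).astype(np.uint8)
n,l,st,ce=cv2.connectedComponentsWithStats(w)
for i in range(1,n):
    if 300<st[i,4]<900:
        for z in(121,94):
            P=ray(A,*ce[i],z)[:2]-q[:2];print(z,st[i,:5],'loader',np.round([c*P[0]+S*P[1],-S*P[0]+c*P[1]],1))
E
python3 m.py
```

```text
[481.8  81.5 101.9] [-1.8  0.4  2.6] 60.199636466578575
tool loader -139.74848751168707 112.18443715589824
121 [261 174  29  29 624] loader [-124.5   -2.8]
94 [261 174  29  29 624] loader [-122.4   -3.4]
121 [303 174  29  29 643] loader [-116.4 -120.1]
94 [303 174  29  29 643] loader [-114.  -123.7]
```

Request:
{"api": "move_arm", "payload": {"motion": "0.7 -0.28 0 0 0 0;1.35 -0.56 0 0 0 0;2.0 -0.84 0 0 0 0;2.7 -1.12 0 0 0 0;3.35 -1.4 0 0 0 0;4.0 -1.67 0 0 0 0;4.6 -1.72 0 0 0 0;5.2 -1.77 0 0 0 0;5.8 -1.82 0 0 0 0;6.4 -1.87 0 0 0 0"}}

```text
time: 8.63
tool_pos: [545.3, 62.9, 101.2]
tcp_rot: [-90.0, -0.0, -4.9]
ft_force: [-0.3, 0.2, 0.3]
finger_gap: 60.0
```

```bash
python3 m.py|head -2; python3 - <<'E'
from h import *
B=snap('scene')['image'][140:290,165:325]
cv2.imwrite('pics/p2.png',cv2.resize(B,None,fx=4,fy=4,interpolation=2))
E
```

```text
[545.3  62.9 101.2] [-0.3  0.2  0.3] 60.04145868126491
tool loader -74.85931706049318 99.19243825080092
```

View pics/p2.png

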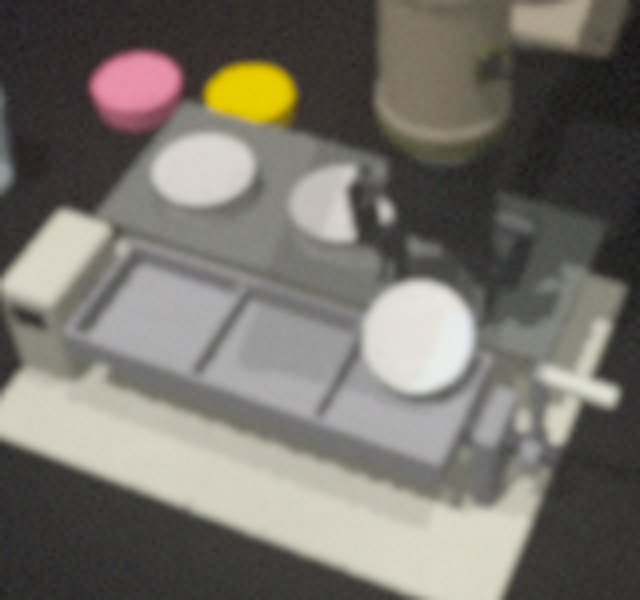

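The tin at (418,338) is tilted over the near wall, centred in its well. I push on until it drops.

Request:
{"api": "move_arm", "payload": {"motion": "0.5 -0.04 0 0 0 0;1.0 -0.08 0 0 0 0;1.5 -0.13 0 0 0 0;2.0 -0.17 0 0 0 0;2.5 -0.21 0 0 0 0;3 -0.26 0 0 0 0;3.4 -0.3 0 0 0 0;3.7 -0.32 0 0 0 0;3.7 -0.32 0 0 0 0;3.7 -0.32 0 0 0 0"}}

```text
time: 9.57
tool_pos: [581.8, 59.7, 101.3]
tcp_rot: [-90.0, -0.0, -4.9]
ft_force: [0.1, 0.4, 0.7]
finger_gap: 59.7
```

```bash
python3 m.py|head -2; python3 - <<'E'
from h import *
B=snap('scene')['image'][140:290,165:325]
cv2.imwrite('pics/p3.png',cv2.resize(B,None,fx=4,fy=4,interpolation=2))
E
```

```text
[581.8  59.7 101.3] [0.1 0.4 0.7] 59.718415813252
tool loader -38.25430217866905 99.14677410564556
```

View pics/p3.png

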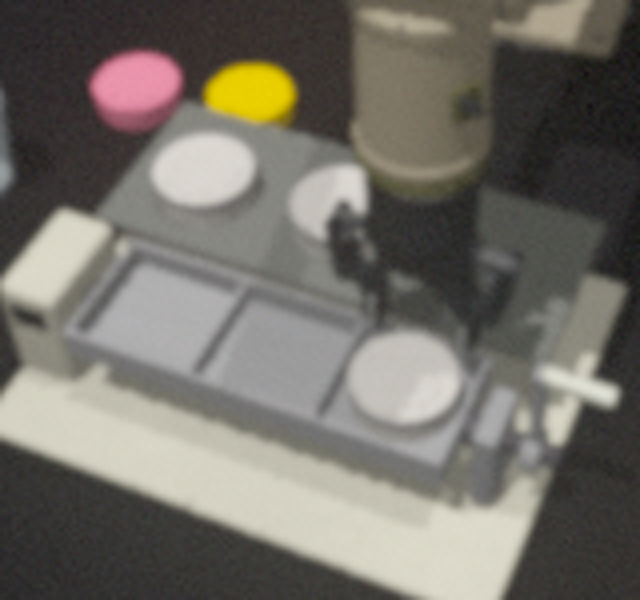

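The first tin dropped flat at (405,378). Next is the middle tin.

Request:
{"api": "move_arm", "payload": {"motion": "0 0 2 0 0 0;0 0 4 0 0 0;-1 -0.6 5.5 0 0 0;-4.5 -2.6 5.5 0 0 0;-8 -4.6 5.5 0 0 0;-11.5 -6.7 5.5 0 0 0;-15.2 -8.9 5.5 0 0 0;-15.2 -8.9 5.5 0 0 0;-15.2 -8.9 5.5 0 0 0"}}

```text
time: 10.42
tool_pos: [427.9, -30.0, 156.1]
tcp_rot: [-90.0, -0.0, -5.1]
ft_force: [1.2, -0.5, 0.1]
finger_gap: 59.7
```

```bash
python3 m.py
```

```text
[427.9 -30.  156.1] [ 1.2 -0.5  0.1] 59.666481774685046
tool loader -183.8213940421878 -3.468577630144008
121 [229 131  32  30 703] loader [-8.6 95.8]
94 [229 131  32  30 703] loader [-3.5 97.7]
121 [227 190  27 121 321] loader [-284.6   78.9]
94 [227 190  27 121 321] loader [-286.6   80.3]
```

Request:
{"api": "move_arm", "payload": {"motion": "0 0 -2 0 0 0;0 0 -4 0 0 0;0 0 -5.5 0 0 0;0 0 -5.5 0 0 0;0.7 -0.04 -5.5 0 0 0;1.4 -0.1 -5.5 0 0 0;2.1 -0.15 -5.5 0 0 0;2.8 -0.2 -5.5 0 0 0;3.5 -0.24 -5.5 0 0 0;4.2 -0.28 -5.5 0 0 0"}}

```text
time: 11.3
tool_pos: [472.8, -32.1, 101.8]
tcp_rot: [-90.0, -0.0, -4.9]
ft_force: [-2.3, 0.0, 2.8]
finger_gap: 60.1
```

Request:
{"api": "move_arm", "payload": {"motion": "0.7 -0.04 0 0 0 0;1.4 -0.08 0 0 0 0;2.1 -0.12 0 0 0 0;2.8 -0.16 0 0 0 0;3.5 -0.2 0 0 0 0;4.2 -0.26 0 0 0 0;4.8 -0.31 0 0 0 0;5.4 -0.36 0 0 0 0;6 -0.41 0 0 0 0;6.6 -0.46 0 0 0 0"}}

```text
time: 12.13
tool_pos: [538.2, -36.7, 101.0]
tcp_rot: [-90.0, -0.0, -4.9]
ft_force: [-1.4, 0.3, -0.8]
finger_gap: 60.1
```

```bash
python3 m.py|head -2
```

```text
[538.2 -36.7 101. ] [-1.4  0.3 -0.8] 60.06433572476017
tool loader -73.36665650206822 -0.6572384542219787
```

Request:
{"api": "move_arm", "payload": {"motion": "0.5 -0.04 0 0 0 0;1.0 -0.08 0 0 0 0;1.5 -0.13 0 0 0 0;2.0 -0.17 0 0 0 0;2.5 -0.21 0 0 0 0;3 -0.25 0 0 0 0;3.4 -0.28 0 0 0 0;3.55 -0.29 0 0 0 0;3.55 -0.29 0 0 0 0;3.55 -0.29 0 0 0 0"}}

```text
time: 13.02
tool_pos: [573.2, -39.5, 101.2]
tcp_rot: [-90.0, -0.0, -4.9]
ft_force: [0.1, 0.4, 0.0]
finger_gap: 60.0
```

```bash
python3 m.py|head -2; python3 - <<'E'
from h import *
B=snap('scene')['image'][140:290,165:325]
cv2.imwrite('pics/p4.png',cv2.resize(B,None,fx=4,fy=4,interpolation=2))
E
```

```text
[573.2 -39.5 101.2] [0.1 0.4 0. ] 60.000345204073305
tool loader -38.315054147112164 -0.4774597825259699
```

View pics/p4.png

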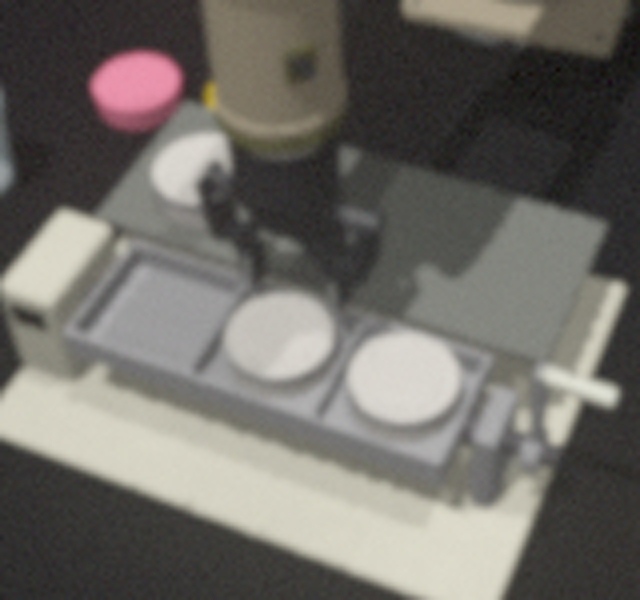

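The second tin is flat at (280,335). Now the third.

Request:
{"api": "move_arm", "payload": {"motion": "0 0 2 0 0 0;0 0 4 0 0 0;-1 -0.7 5.5 0 0 0;-4.4 -3.1 5.5 0 0 0;-7.8 -5.5 5.5 0 0 0;-11.2 -7.9 5.5 0 0 0;-14.3 -10.1 5.5 0 0 0;-15.1 -10.7 5.5 0 0 0;-15.1 -10.7 5.5 0 0 0;-15.1 -10.7 5.5 0 0 0"}}

```text
time: 13.95
tool_pos: [422.3, -146.8, 156.7]
tcp_rot: [-90.0, -0.1, -5.0]
ft_force: [-0.4, 0.6, 0.4]
finger_gap: 59.7
```

```bash
python3 m.py
```

```text
[ 422.3 -146.8  156.7] [-0.4  0.6  0.4] 59.69963743096041
tool loader -179.36139492167243 -120.32660554239273
121 [229 131  32  30 703] loader [-8.6 96. ]
94 [229 131  32  30 703] loader [-3.5 97.9]
121 [263 134  31  30 709] loader [-7.7  0.2]
94 [263 134  31  30 709] loader [-2.6 -0.3]
```

Request:
{"api": "move_arm", "payload": {"motion": "0 0 -2 0 0 0;0 0 -4 0 0 0;0 0 -5.5 0 0 0;0 0 -5.5 0 0 0;0.7 -0.06 -5.5 0 0 0;1.4 -0.12 -5.5 0 0 0;2.1 -0.18 -5.5 0 0 0;2.76 0 -5.5 0 0 0;3.42 0.17 -5.5 0 0 0;4.08 0.34 -5.5 0 0 0"}}

```text
time: 14.83
tool_pos: [464.0, -143.1, 101.8]
tcp_rot: [-90.0, -0.0, -4.9]
ft_force: [-1.9, -0.0, 1.9]
finger_gap: 60.3
```

```bash
python3 m.py|head -2
```

```text
[ 464.  -143.1  101.8] [-1.9 -0.   1.9] 60.31178581183173
tool loader -138.1430652206563 -113.09992605609825
```

Request:
{"api": "move_arm", "payload": {"motion": "0.72 0.17 0 0 0 0;1.44 0.35 0 0 0 0;2.15 0.52 0 0 0 0;2.87 0.69 0 0 0 0;3.6 0.87 0 0 0 0;4.3 1.04 0 0 0 0;4.85 0.99 0 0 0 0;5.4 0.94 0 0 0 0;5.95 0.9 0 0 0 0;6.5 0.85 0 0 0 0"}}

```text
time: 15.72
tool_pos: [528.4, -134.7, 101.1]
tcp_rot: [-90.0, -0.0, -4.9]
ft_force: [-1.4, 1.0, 0.3]
finger_gap: 60.2
```

```bash
python3 m.py|head -2
```

```text
[ 528.4 -134.7  101.1] [-1.4  1.   0.3] 60.1858100384117
tool loader -74.70056266649786 -99.18679844333768
```

Request:
{"api": "move_arm", "payload": {"motion": "0.5 -0.04 0 0 0 0;1.0 -0.08 0 0 0 0;1.5 -0.13 0 0 0 0;2.0 -0.17 0 0 0 0;2.5 -0.21 0 0 0 0;3 -0.25 0 0 0 0;3.4 -0.29 0 0 0 0;3.7 -0.31 0 0 0 0;3.7 -0.31 0 0 0 0;3.7 -0.31 0 0 0 0"}}

```text
time: 16.6
tool_pos: [565.0, -137.7, 101.2]
tcp_rot: [-90.0, -0.0, -4.9]
ft_force: [0.6, -0.1, -0.4]
finger_gap: 59.6
```

Request:
{"api": "move_arm", "payload": {"motion": "0 0 2 0 0 0;0 0 4 0 0 0;0 0 6 0 0 0;-3 -0.5 8 0 0 0;-7 -1 10 0 0 0;-11 -1.5 10 0 0 0;-15 -2 10 0 0 0;-18 -2 10 0 0 0;-18 -2 10 0 0 0;-18 -2 10 0 0 0"}}

```text
time: 17.43
tool_pos: [384.0, -157.9, 201.6]
tcp_rot: [-90.0, -0.1, -5.0]
ft_force: [0.6, -0.0, -0.8]
finger_gap: 60.6
```

```bash
python3 m.py; python3 - <<'E'
from h import *
B=snap('scene')['image'][140:290,165:325];A=snap('top')['image'][105:235,180:360]
cv2.imwrite('pics/p5.png',np.hstack([cv2.resize(B,(400,375),interpolation=2),cv2.resize(A,(400,375),interpolation=2)]))
E
```

```text
[ 384.  -157.9  201.6] [ 0.6 -0.  -0.8] 60.56966944615643
tool loader -216.5894115837188 -134.729749202038
121 [229 131  32  30 704] loader [-8.6 96. ]
94 [229 131  32  30 704] loader [-3.5 97.8]
121 [263 134  31  30 708] loader [-7.8  0.3]
94 [263 134  31  30 708] loader [-2.7 -0.3]
121 [293 136  35  32 825] loader [-11.4 -94.1]
94 [293 136  35  32 825] loader [ -6.4 -97. ]
```

View pics/p5.png

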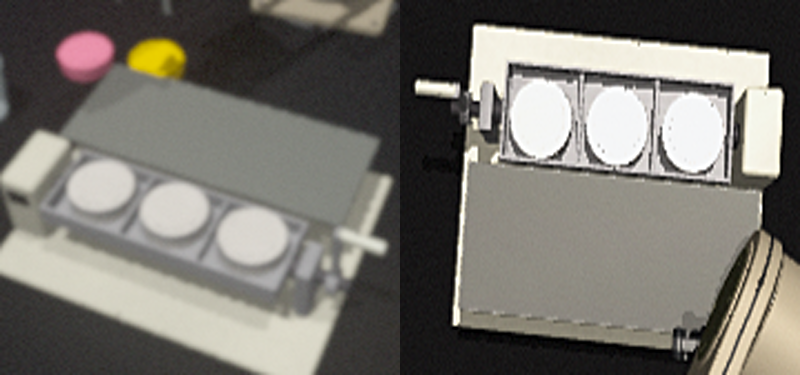

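All three tins look flat in their wells. I make a quick numeric check of the carrier angle from the grip, and of tin 3, whose blob was a bit large.

```bash
python3 - <<'E'
from t import *
def L(P):d=P[:2]-q[:2];return np.round([c*d[0]+S*d[1],-S*d[0]+c*d[1]],1)
for nm,th in(('top',225),('scene',165)):
    A=snap(nm);w=(A['image'].min(2)>th).astype(np.uint8)
    w=cv2.morphologyEx(w,cv2.MORPH_OPEN,np.ones((3,3)))
    n,l,st,ce=cv2.connectedComponentsWithStats(w)
    for i in range(1,n):
        for z,lo,hi in((94,300,900),(155,20,150)):
            p=L(ray(A,*ce[i],z))
            if lo<st[i,4]<hi and abs(p[0])<60 and abs(p[1])<260:
                k=cv2.findContours((l==i).astype(np.uint8),0,2)[0][0]
                print(nm,z,st[i],p,np.round(cv2.fitEllipse(k)[1],1))
E
```

```text
top 94 [212 114  34  26 446] [ 53.7 153.1] [21.8 37.3]
top 94 [230 133  27  27 572] [-7.5 99. ] [25.9 26.5]
top 94 [264 135  27  27 571] [-6.7 -0.3] [26.  26.2]
top 94 [298 137  28  28 586] [ -5.9 -99. ] [26.3 26.7]
top 94 [336 136  15  29 394] [   3.9 -189.1] [17.9 29.5]
scene 94 [166 194  25  22 307] [  -5.9 -195.2] [13.5 28.1]
scene 94 [192 204  27  21 438] [ -4.  -98.9] [19.4 26.7]
scene 94 [221 213  28  22 475] [-5.5 -0.7] [20.6 27.2]
scene 94 [252 223  28  23 509] [-5.8 99.3] [22.  27.6]
scene 155 [301 227  18  13 102] [ -6.6 225.3] [10.9 16.8]
scene 155 [302 241   6   9  42] [ 30.1 222.9] [5.5 8.6]
```

```bash
python3 - <<'E'
from t import *
def L(P):d=P[:2]-q[:2];return np.round([c*d[0]+S*d[1],-S*d[0]+c*d[1]],1)
A=snap('top');w=(A['image'][120:150,180:206].min(2)>140).astype(np.uint8)
n,l,st,ce=cv2.connectedComponentsWithStats(w)
for i in range(1,n):
    if st[i,4]>20:print(st[i],L(ray(A,*(ce[i]+[180,120]),155)))
print('expect level',proj(A,[*W(0,229.5),155]))
B=snap('scene')
for t in(-.1,0,.1):print(t,[proj(B,[*W(-85*np.sin(t),y),70+85*np.cos(t)]).round(1) for y in(207,252)])
w=(B['image'].min(2)>150).astype(np.uint8)[225:245,295:325];print(w)
E
```

```text
[ 7 13 19  6 75] [  0.3 224.8]
expect level [194.63962787 135.16541319]
-0.1 [array([301.2, 236.6]), array([317.7, 242. ])]
0 [array([302.2, 234.1]), array([318.7, 239.5])]
0.1 [array([303.2, 231.8]), array([319.6, 237.1])]
[[0 0 0 0 0 0 0 0 0 0 0 0 0 0 0 0 1 1 1 1 1 0 0 0 0 0 0 0 0 0]
 [0 0 0 0 0 0 0 0 0 0 0 0 0 0 0 0 1 1 1 1 0 0 0 0 0 0 0 0 0 0]
 [0 0 0 0 0 0 0 0 0 0 0 0 0 0 0 0 1 1 1 1 0 0 0 0 0 0 0 0 0 0]
 [0 0 0 0 0 0 0 0 0 0 0 0 0 0 0 1 1 1 1 0 0 0 0 0 0 0 0 0 0 0]
 [0 0 0 0 0 0 0 0 0 0 0 0 0 0 0 1 1 1 1 0 0 0 0 0 0 0 0 0 0 0]
 [0 0 0 0 0 0 0 0 0 0 0 0 0 0 1 1 1 1 1 0 0 0 0 0 0 0 0 0 0 0]
 [0 0 0 0 0 1 1 1 1 0 0 0 0 0 1 1 1 1 0 0 0 0 0 0 0 0 0 0 0 0]
 [0 0 0 0 0 1 1 1 1 1 1 1 1 1 1 1 1 1 0 0 0 0 0 0 0 0 0 0 0 0]
 [0 0 0 0 1 1 1 1 1 1 1 1 1 1 1 1 1 1 0 0 0 0 0 0 0 0 0 0 0 0]
 [0 0 0 0 0 1 1 1 1 1 1 1 1 1 1 1 1 1 0 0 0 0 0 0 0 0 0 0 0 0]
 [0 0 0 0 0 0 1 1 1 1 1 1 1 1 1 1 1 1 1 1 0 0 0 0 0 0 0 0 0 0]
 [0 0 0 0 0 0 0 0 1 1 1 1 1 1 1 1 1 1 1 1 1 1 1 0 0 0 0 0 0 0]
 [0 0 0 0 0 0 0 0 0 0 1 1 1 1 1 1 1 1 1 1 1 1 1 1 0 0 0 0 0 0]
 [0 0 0 0 0 0 0 0 0 0 0 1 1 1 1 1 1 1 1 1 1 1 1 1 0 0 0 0 0 0]
 [0 0 0 0 0 0 0 0 0 0 0 1 1 1 1 0 0 1 1 1 1 1 1 1 0 0 0 0 0 0]
 [0 0 0 0 0 0 0 0 0 0 1 1 1 1 1 0 0 0 0 0 1 1 1 0 0 0 0 0 0 0]
 [0 0 0 0 0 0 0 0 1 1 1 1 1 1 0 0 0 0 0 0 0 0 0 0 0 0 0 0 0 0]
 [0 0 0 0 0 0 0 1 1 1 1 1 1 1 0 0 0 0 0 0 0 0 0 0 0 0 0 0 0 0]
 [1 1 0 0 0 0 0 1 1 1 1 1 1 0 0 0 0 0 0 0 0 0 0 0 0 0 0 0 0 0]
 [1 1 1 0 0 0 1 1 1 1 1 1 1 0 0 0 0 0 0 0 0 0 0 0 0 0 0 0 0 0]]
```

```bash
python3 -c "
from bench import r; print(r.hand_in())"
```

```text
the job is handed in; nothing more can be done
None
```

I turned the carrier upright by its lever, pushed the three white tins off the deck into the wells, and handed the job in at about 18 s of the 64 s allowed. No verdict is reported at hand-in.

- **Carrier:** the top view puts the grip 0.3 mm off the axis, about 0.004 rad. The scene view looks level too, to a few hundredths of a rad, with a rougher mask.
- **Tins:** all three look flat in their wells, with rim circles at the expected height in both views. They sit about 1 mm off the well centres in y and 3 to 7 mm towards the deck in x, against 18 mm allowed.
- **Disagreements:** the two views and the different brightness thresholds differ by up to 4 mm in x. Tin 3's first blob was oversized, but a tighter mask resolved it.
- **Bystanders:** the arm's path stayed clear of the beaker, jar, spatula and logbook, but I did not re-measure them at the end.
- **Robot:** it was clear of everything at hand-in, with a wrist force near 0.

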